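Slide the crumb tray under the slatted bread board

ROBOT

A 6-joint arm with a two-finger parallel gripper is mounted at the origin on the work surface. World frame = base frame: x ahead of the robot, y to its left, z up, the work surface at z = 0. Lengths are in m, angles in rad, forces in N, time in s.
With the tool pointing down it reaches from about 0.325 to 0.75 m from the base axis. Payload 7.6 kg.
Tool frame: the origin (TCP) lies at the very end of the fingers, on their centre line; the grasp point (between the pads) lies arm.grip_depth behind it (arm.grip_depth is the distance from the TCP to the grasp point, in m); z points along the fingers, y is the direction in which the jaws open and shut (so a half turn about z gives the same grasp; the last joint's range is limited). The gripper opens to 85 mm and grips with 20 to 120 N. Pads are 22 mm wide; open, the fingers measure 114 mm over their backs; the gripper's body (76 mm by 85 mm) begins 54 mm behind the grasp point. The pads swing forward as they close: fully open they stand 13 mm farther back than shut.
Start: joints at [1.086, 0.052, 1.401, -0, 1.689, -0.07], TCP at [0.212, 0.481, 0.231] pointing down, gripper open.
Joint ranges: [-2.9, 2.9], [-0.91, 2.17], [0.12, 2.37], [-1.06, 4.2], [0.26, 2.73], [-2.93, 2.93]. Speed limits (rad/s): [2.57, 2.57, 3.01, 3.14, 3.14, 3.14].

INTERFACE

Orientations are given as a unit quaternion [x, y, z, w].
In Python, from plant import get_state, eyes, arm gives the robot as it stands. The module is installed in compiled form; this text tells all that it offers.
- The arm moves only by the tool step_arm, never from a script. Its argument "plan" is one flat list of numbers, 5 for each row, row after row: the shift along the tool's x, y, z in m, then the turn about the tool's z in rad, then the finger opening in m, from 0 to 0.0854. A call has 1 to 8 rows; each row is the pose to reach, as a shift and turn from the pose commanded when the call began, along the tool's axes at that moment; what a row does not reach only later rows make up. A row lasts 1/12 s, in which the tool goes at most 41.7 mm and 7.16 degrees, less where a joint would pass 70% of its speed; a pose out of reach is approached as far as the arm can. A call with a gripper value outside its range is refused whole. The fingers move at their own pace and stop on an object; "squeeze" is the grip in N (left out, the last holds). Time passes only in rows, so rows that repeat a pose let the fingers close. It gives the time, the measured TCP pose, the force and the opening at its end, in the units of the state.
- get_state(): the state, without advancing time (a new reading comes with each control period).
- eyes.get_image(name): name is "side" or "top"; returns a dict with "img" (384x512x3 uint8, blue, green, red), "fx", "fy", "cx", "cy" (pixels), "R" (3x3) and "t" (3): a world point X has camera coordinates R X + t. Camera axes: x right, y down, z forward; pixel columns grow to the right and rows downward; lengths in m; the calibration is good to about 2 mm. A picture is of the moment at which its call begins. There is no depth.
- arm.hand_in(): hands the job in, once; it reports no verdict.
The state is a dict: "time": time; "joint_pos": joint angles; "joint_vel": joint speeds; "joint_torque": joint torques, N m; "position": TCP position; "eef_rot": TCP orientation; "force": force on the tool from outside, world axes, zero at the start; "moment": the same for the moment, N m; "gripper_width": finger opening in m.
Only numpy, scipy, OpenCV 4.12 (cv2) and the standard library are available. Lean on these libraries where they do the work, as an engineer would, in place of code of your own. Each camera call takes 0.05 s, during which the arm holds its last target. There are 200 camera calls.

TASK

Push the shallow metal crumb tray along the bench and slide it under the slatted bread board that has the loaf on it until the tray lies fully beneath the board with its ends flush with the board's ends. Only push it, gently, with the fingers: do not pick it up or tip it. Leave the loaf and everything else on the bench where it is.

Things in the scene. Friction and masses are not known exactly. Their poses are not given: they have to be found in the camera images.
- tray: Loose open-topped aluminium crumb tray, 112 mm along its x, 190 along its y, 20 high, walls 3 mm, about 0.4 kg; a push of a few newtons slides it. Origin: centre of its underside, z up. It starts flat on the bench between the boards, its y axis within about 28 degrees of theirs.
- loaf_board: Slatted wooden board with the loaf on it, left or right of the tray; fixed, 166 mm along x, 190 along y, 37 high. Rails 19 mm wide, 25 high run along y at both x edges; 7 slats 12 mm thick lie across them. Beneath: a tunnel along y, open at both ends, 128 mm wide, 25 high. Origin: centre of its underside, on the bench, z up; the tray's origin belongs there, y axes parallel.
- bare_board: Identical fixed slatted board with nothing on it, on the other side of the tray. Origin and axes as for the other board. Not to be used.
- loaf: Flat brown loaf, 135 mm along its x, 80 mm along its y, 46 mm high, resting loose in the middle of its board with its long way across the tunnel. Origin at the centre of its underside. To be left alone.
- jar: Glass jar, 64 mm across, 100 mm high, standing beyond the tray. Origin at the centre of its underside. To be left alone.
- cup: White cup, 72 mm across, 70 mm high, standing beyond the tray. Origin at the centre of its underside. To be left alone.
- brush: Pastry brush, 200 mm long along its x, lying beyond the tray. To be left alone.
- scraper: Bench scraper with a wooden handle, about 90 by 110 mm and 20 mm high, lying on the robot's side of the right-hand board. To be left alone.
- timer: Red round timer, 56 mm across, 35 mm high with a white dial, on the robot's side of the left-hand board. Origin at the centre of its underside. To be left alone.
There are look-alikes about, which are no part of the job. Of the things shaped like the tray, the aluminium one is meant.

How it is judged:
By the outcome, as a careful person would: the job done as asked, in the order asked, and still so for the second after the job is handed in, with the robot touching nothing.
It also fails if it takes over 72 s, if anything falls off the work surface, if the arm or the gripper's body presses on something with over 40 N, if the wrist force passes 120 N, or if a joint passes its speed limit or range.

## Working session

There is one attempt and no reset: what is moved stays moved. The work goes in short steps, Python scripts to look and compute and a tool call to move; the robot and the scene stay as the last step left them, time stands still between calls to the robot, and variables do not carry over. Pictures are saved under pics/ and viewed, about 8 in all and at most 12, crops included, and the job is handed in when it is done.

Besides the shell and the picture viewer there is one more tool, called as a command line: name --argument value ..., lists and objects as JSON in quotes. step_arm: Moves the arm, as the interface text tells. Its arguments: {"type":"object","properties":{"plan":{"type":"array"},"squeeze":{"type":"number"}},"required":["plan"]}

```bash
mkdir -p pics
cat > h.py <<'E'
import numpy as np, cv2
from plant import get_state, eyes, arm
def snap(name,fn=None):
    d=eyes.get_image(name)
    if fn: cv2.imwrite('pics/'+fn,d['img'])
    return d
def px2w(d,u,v,z):
    R=np.array(d['R']);t=np.array(d['t'])
    r=R.T@np.array([(u-d['cx'])/d['fx'],(v-d['cy'])/d['fy'],1]);c=-R.T@t
    return c+r*(z-c[2])/r[2]
def w2px(d,X):
    p=np.array(d['R'])@np.array(X)+np.array(d['t']);return d['fx']*p[0]/p[2]+d['cx'],d['fy']*p[1]/p[2]+d['cy']
E
python3 - <<'E'
from h import *
np.set_printoptions(precision=4,suppress=True)
for n in('top','side'):
    d=snap(n,n+'1.png');print(n,d['fx'],d['cx'],d['cy'],-np.array(d['R']).T@d['t'],np.array(d['R']).tolist())
s=get_state();print(s['time'],s['position'],s['eef_rot'],s['force'],arm.grip_depth)
E
```

```text
top 358.8983911748089 250.80599680188882 187.1688808370029 [ 0.4205 -0.067   1.1131] [[0.030425142298613553, -0.9994684451026976, 0.01171059179141466], [-0.9935418863422423, -0.03152185760402958, -0.10899950723141195], [0.10931070761644746, -0.008318637940631668, -0.993972821290001]]
side 359.1596401751717 257.4130783350667 197.59314139875764 [ 0.1643 -0.9584  0.8409] [[0.921447574722907, -0.388495659983109, 0.002342906647958916], [-0.24446248017434916, -0.5844906015789302, -0.7736981533213751], [0.301947781618409, 0.7123495341755963, -0.6335500598496796]]
0.1 [0.2114 0.4802 0.2305] [ 0.2059  0.9786 -0.0007 -0.0002] [-0.2211  0.1429 -0.6227] 0.0187
```

View pics/top1.png

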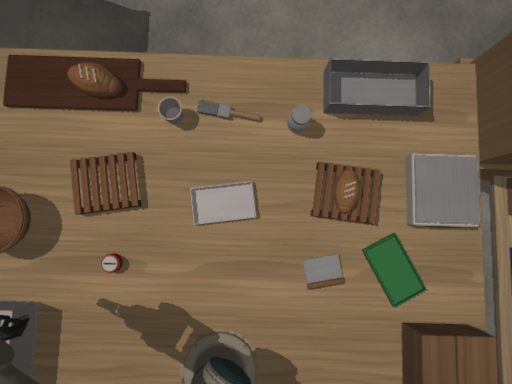

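View pics/side1.png

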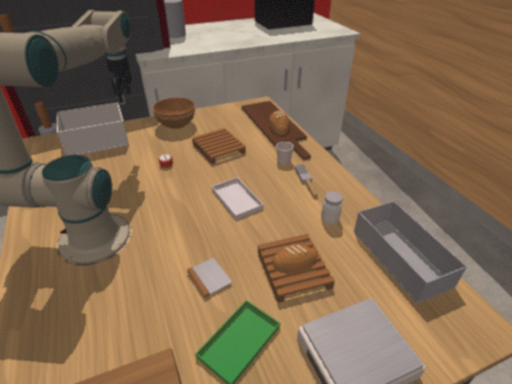

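The top view shows the aluminium tray at (224,203), the loaf board at (346,193), and the bare board at (106,184). Look-alikes are the green tray (394,269), the dark pan (377,88) and the grey box at the right (445,190). Only the one at (224,203) is a shallow, bare-metal tray lying between the boards. I'll confirm that in an enlarged crop.

Run:
```python
import cv2
i=cv2.imread('pics/top1.png')[150:250,180:390]
cv2.imwrite('pics/c1.png',cv2.resize(i,None,fx=3.8,fy=3.8,interpolation=cv2.INTER_CUBIC))
```

```text
(no output)
```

View pics/c1.png

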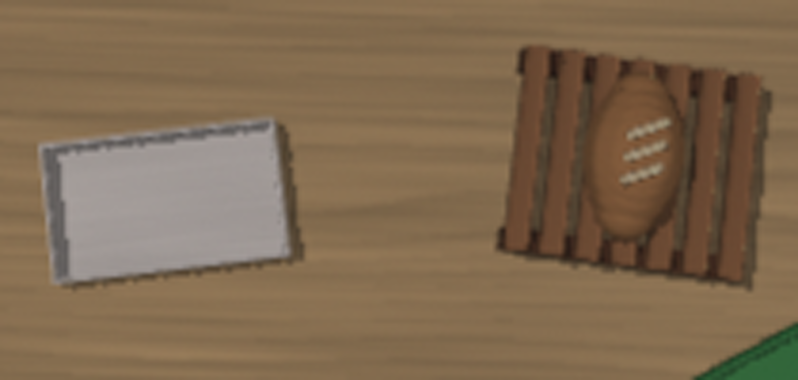

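The crop confirms it: an open, bare-aluminium tray with rim corners at crop (40,144), (274,118), (294,260) and (56,285). The board's top corners are at (527,45), (765,74), (745,286) and (500,250).

```bash
cat >> h.py <<'E'
from scipy.optimize import least_squares
def fit(d,P,sx,sy,z,g):
    # P: image corners ordered local (+x,+y),(+x,-y),(-x,-y),(-x,+y)
    L=np.array([[1,1],[1,-1],[-1,-1],[-1,1]])*[sx/2,sy/2]
    def f(p):
        c,s=np.cos(p[2]),np.sin(p[2]);W=L@np.array([[c,s],[-s,c]])+p[:2]
        return np.ravel([np.subtract(w2px(d,[*w,z]),q) for w,q in zip(W,P)])
    r=least_squares(f,g);return r.x,r.fun
E
python3 - <<'E'
from h import *
np.set_printoptions(precision=4,suppress=True)
d=snap('top')
g=lambda L:[(180+(a+.5)/3.8-.5,150+(b+.5)/3.8-.5) for a,b in L]
T=g([(40,144),(274,118),(294,260),(56,285)]);B=g([(527,45),(765,74),(745,286),(500,250)])
for P,sx,z in((T,.112,.02),(B,.166,.037)):
    x,r=fit(d,P,sx,.19,z,[.5,0,0]);print(x,np.degrees(x[2]),r)
    W=np.array([px2w(d,*p,z) for p in P]);print(W[:,:2].tolist(),np.linalg.norm(W-np.roll(W,-1,0),axis=1))
s=get_state();print(s['time'])
# board precise: brown edges; tray mask
i=d['img'];hsv=cv2.cvtColor(i,cv2.COLOR_BGR2HSV);m=((hsv[...,1]<60)).astype('uint8')[170:235,180:270]
n,l,st,c=cv2.connectedComponentsWithStats(m);k=1+st[1:,4].argmax();pts=np.argwhere(l==k)[:,::-1].astype('float32')+[180,170]
print(st[k],cv2.boxPoints(cv2.minAreaRect(pts.astype('float32'))))
E
```

```text
[0.4907 0.0059 0.1459] 8.357301085442504 [ 0.3339  0.4715  0.4754  0.3034 -0.5248 -0.7104 -0.2769 -0.0483]
[[0.5337442631870055, 0.10915283730155274], [0.5608358096413852, -0.07843129442464952], [0.44703312183016947, -0.09785224592441527], [0.4213978233850965, 0.09094265409584741]] [0.1895 0.1154 0.1905 0.1138]
[ 0.5318 -0.3657 -0.1064] -6.097632418624867 [ 0.2481 -0.0965 -0.5467  0.7962 -0.6518 -0.7135  0.9425  0.0597]
[[0.6241117399221692, -0.2792755198487239], [0.6067614201283342, -0.47064930224024426], [0.437124669937888, -0.4532651780766873], [0.4594652338191109, -0.25956616973062047]] [0.1922 0.1705 0.195  0.1658]
0.15
[  10   11   67   44 2352] [[189.2423 187.4336]
 [252.0219 180.1898]
 [256.3051 217.3109]
 [193.5255 224.5547]]
```

```bash
cat >> h.py <<'E'
from scipy.spatial.transform import Rotation as Ro
B=np.array([.5318,-.3657]);TH=-.1064
ex=np.array([np.cos(TH),np.sin(TH)]);ey=np.array([-np.sin(TH),np.cos(TH)])
def to(u,v,z,ya):
    "shift to board-frame u,v, height z, tool y at ya deg from board x axis (mod 180)"
    s=get_state();R=Ro.from_quat(s['eef_rot']).as_matrix();p=np.array(s['position'])
    D=R.T@(np.array([*(B+u*ex+v*ey),z])-p)
    a=np.degrees(np.arctan2(R[1,1],R[0,1])-TH);dw=(ya-a+90)%180-90
    q=p[:2]-B
    print('t',s['time'],'uv',np.round([q@ex,q@ey],4),'z',round(p[2],4),'yang',round(a,2),'F',np.round(s['force'],1),'w',round(s['gripper_width'],4))
    print('shift',np.round(D,4),'turn',round(-np.radians(dw),4))
def box(d,im,c,th,sx,sy,z,col,k=1,o=(0,0)):
    a=np.array([[1,1],[1,-1],[-1,-1],[-1,1]])*[sx/2,sy/2]@np.array([[np.cos(th),np.sin(th)],[-np.sin(th),np.cos(th)]])+c
    P=[((np.array(w2px(d,[*w,z]))-o+.5)*k).astype(int) for w in a]
    cv2.polylines(im,[np.array(P)],True,col,1)
E
python3 - <<'E'
from h import *
d=snap('side');i=cv2.resize(d['img'][160:310,180:350],None,fx=4,fy=4,interpolation=cv2.INTER_CUBIC);o=(180,160)
box(d,i,B,TH,.166,.19,.037,(255,255,0),4,o);box(d,i,B,TH,.166,.19,0,(255,0,255),4,o)
box(d,i,[.4907,.0059],.1459,.112,.19,.02,(0,255,0),4,o)
cv2.imwrite('pics/c2.png',i)
to(-.195,.366,.15,90)
E
```

```text
t 0.2 uv [-0.4084  0.8072] z 0.2308 yang 72.33 F [ 0.5 -0.3 -0.2] w 0.0856
shift [-0.3372 -0.3556  0.0811] turn -0.3084
```

View pics/c2.png

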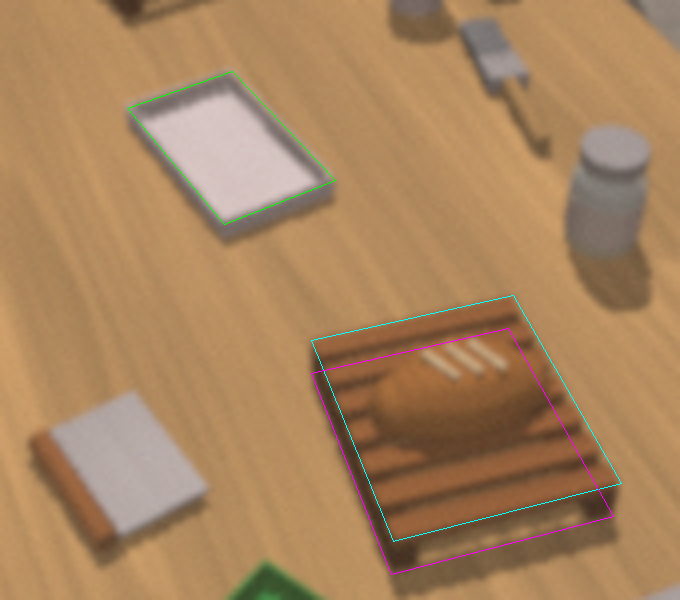

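Overlays match the side view to within about 1–2 mm: the cyan board top at (312,341)–(621,483) and the green tray rim. Now moving to the robot side of the tray.

step_arm --plan '[-0.025,-0.027,0.006,-0.03,0.06,-0.05,-0.053,0.012,-0.06,0.06,-0.075,-0.08,0.018,-0.09,0.06,-0.1,-0.106,0.024,-0.12,0.06,-0.125,-0.132,0.03,-0.15,0.06,-0.15,-0.158,0.036,-0.18,0.06,-0.175,-0.185,0.042,-0.21,0.06,-0.2,-0.211,0.048,-0.24,0.06]'

```text
time: 0.87
position: [0.3096, 0.2051, 0.183]
eef_rot: [0.086, 0.996, 0.0, 0.0]
force: [1.4, -0.4, -0.3]
gripper_width: 0.0599
```

```bash
python3 -c "
from h import *
to(-.195,.366,.1,90)"
```

```text
t 0.8667 uv [-0.2816  0.544 ] z 0.183 yang 86.19 F [ 1.4 -0.4 -0.3] w 0.0599
shift [-0.0982 -0.1719  0.083 ] turn -0.0664
```

step_arm --plan '[-0.016,-0.028,0.014,-0.02,0.06,-0.033,-0.057,0.028,-0.04,0.06,-0.049,-0.086,0.042,-0.0664,0.06,-0.065,-0.115,0.056,-0.0664,0.06,-0.082,-0.143,0.07,-0.0664,0.06,-0.098,-0.172,0.083,-0.0664,0.06,-0.098,-0.172,0.083,-0.0664,0.06]'

```text
time: 1.45
position: [0.3758, 0.0163, 0.0979]
eef_rot: [0.057, 0.998, -0.001, -0.002]
force: [-1.0, 0.5, -0.0]
gripper_width: 0.0598
```

```bash
python3 -c "
from h import *
to(-.195,.366,.004,90)"
```

```text
t 1.45 uv [-0.1957  0.3632] z 0.0979 yang 89.58 F [-1.   0.5 -0. ] w 0.0598
shift [-0.001   0.003   0.0938] turn -0.0074
```

step_arm --plan '[0,0.002,0.02,-0.007,0.06,0,0.002,0.04,-0.007,0.06,0,0.002,0.058,-0.007,0.06,0,0.002,0.072,-0.007,0.06,0,0.002,0.083,-0.007,0.06,0,0.002,0.09,-0.007,0.06,0,0.002,0.094,-0.007,0.06,0,0.002,0.094,-0.007,0.06]'

```text
time: 2.12
position: [0.376, 0.0226, 0.0059]
eef_rot: [0.051, 0.999, 0.0, -0.001]
force: [-0.7, 0.3, 1.0]
gripper_width: 0.0603
```

Run:
```python
from h import *
to(-.15,.366,.004,90)
d=snap('side');i=cv2.resize(d['img'][130:260,150:300],None,fx=4,fy=4,interpolation=cv2.INTER_CUBIC)
e=snap('top');j=cv2.resize(e['img'][150:350,150:300],None,fx=2.6,fy=2.6)
print(i.shape,j.shape);H=520
cv2.imwrite('pics/c3.png',np.hstack([i[:520,:450],j[:520,:350]]))
```

```text
t 2.1167 uv [-0.1961  0.3695] z 0.0059 yang 90.3 F [-0.7  0.3  1. ] w 0.0603
shift [-0.0461 -0.0038  0.0018] turn 0.0053
(520, 600, 3) (520, 390, 3)
```

View pics/c3.png

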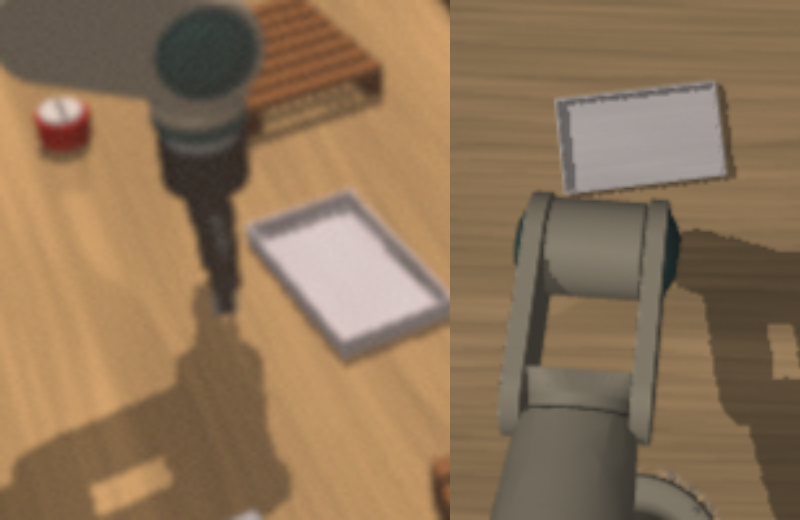

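Fingertips (side crop, 225,305) are low, just short of the tray, which hasn't moved. Pushing gently along +u.

step_arm --plan '[-0.008,0,0,0.005,0.06,-0.014,0,0,0.005,0.06,-0.02,0,0,0.005,0.06,-0.025,0,0,0.005,0.06,-0.03,0,0,0.005,0.06,-0.035,0,0,0.005,0.06,-0.04,0,0,0.005,0.06,-0.045,0,0,0.005,0.06]'

```text
time: 2.88
position: [0.421, 0.018, 0.006]
eef_rot: [0.053, 0.999, 0.0, -0.001]
force: [-4.0, 1.3, 2.3]
gripper_width: 0.0601
```

step_arm --plan '[-0.006,0,0,0,0.06,-0.012,0,0,0,0.06,-0.018,0,0,0,0.06,-0.024,0,0,0,0.06,-0.03,0,0,0,0.06,-0.035,0,0,0,0.06,-0.04,0,0,0,0.06,-0.045,0,0,0,0.06]'

```text
time: 3.55
position: [0.4664, 0.013, 0.0062]
eef_rot: [0.053, 0.999, 0.0, -0.0]
force: [-2.4, 0.8, 0.0]
gripper_width: 0.0601
```

Run:
```python
from h import *
to(-.067,.366,.004,90)
d=snap('side');i=cv2.resize(d['img'][150:310,180:350],None,fx=3,fy=3,interpolation=cv2.INTER_CUBIC)
e=snap('top','top4.png');j=cv2.resize(e['img'][140:250,180:320],None,fx=2,fy=2)
i[:0]=0
c=np.zeros((480,800,3),'uint8');c[:,:510]=i;c[:220,515:795]=j;cv2.imwrite('pics/c4.png',c)
```

```text
t 3.55 uv [-0.1053  0.3696] z 0.0062 yang 90.0 F [-2.4  0.8  0. ] w 0.0601
shift [-0.0383 -0.0036  0.0022] turn -0.0
```

View pics/c4.png

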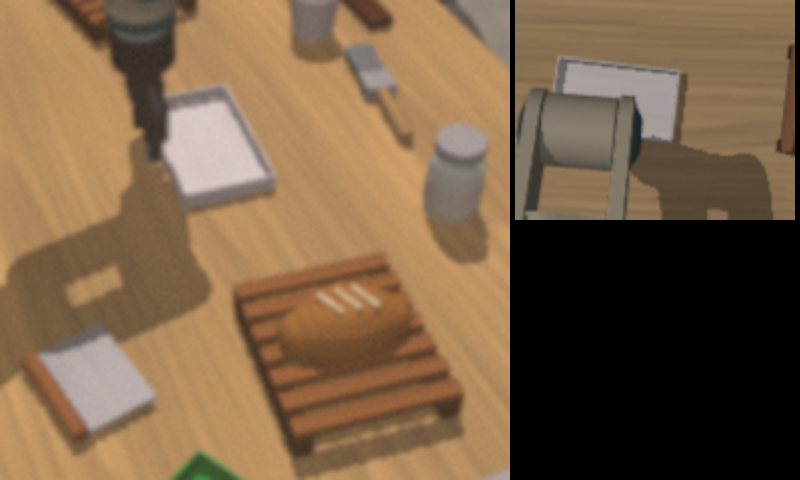

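The tray has rotated parallel to the board. I'll measure its far rim corners at top px (201.5,168.5) and (262.5,175).

Run:
```python
from h import *
d=snap('top')
i=d['img'];hsv=cv2.cvtColor(i,cv2.COLOR_BGR2HSV)
for p in((201.5,168.5),(262.5,175.)):
    q=px2w(d,*p,.02)[:2]-B;print(q@ex,q@ey)
```

```text
0.014484540183238071 0.44697953723359174
0.02039596044476005 0.2583238921319465
```

step_arm --plan '[-0.006,0,0,0,0.06,-0.012,0,0,0,0.06,-0.018,0,0,0,0.06,-0.024,0,0,0,0.06,-0.029,0,0,0,0.06,-0.033,0,0,0,0.06,-0.036,0,0,0,0.06,-0.038,0,0,0,0.06]'

```text
time: 4.37
position: [0.504, 0.0089, 0.0062]
eef_rot: [0.053, 0.999, 0.0, -0.0]
force: [-2.6, -0.2, 0.7]
gripper_width: 0.0598
```

step_arm --plan '[0.008,0,0,0,0.06,0.02,0,0,0,0.06,0.04,0,-0.02,0,0.06,0.05,0.03,-0.05,0,0.06,0.05,0.06,-0.08,0,0.06,0.05,0.1,-0.1,0,0.06,0.05,0.14,-0.1,0,0.06,0.05,0.18,-0.1,0,0.06]'

```text
time: 5.03
position: [0.4738, 0.1936, 0.1092]
eef_rot: [0.054, 0.999, 0.001, 0.003]
force: [1.7, 0.1, -0.3]
gripper_width: 0.0599
```

```bash
cat >> h.py <<'E'
def tray(d,show=None):
    i=d['img'];hsv=cv2.cvtColor(i,cv2.COLOR_BGR2HSV);m=(hsv[...,1]<60).astype('uint8');m[:140]=0;m[240:]=0;m[:,:170]=0;m[:,315:]=0
    n,l,st,c=cv2.connectedComponentsWithStats(m);k=1+st[1:,4].argmax();pts=np.argwhere(l==k)[:,::-1].astype('float32')
    P=cv2.boxPoints(cv2.minAreaRect(pts));b=P[np.argsort(P.sum(1)*0+np.arctan2(P[:,1]-P[:,1].mean(),P[:,0]-P[:,0].mean()))]
    x,r=fit(d,b,.112,.19,.02,[.5,0,0]);q=x[:2]-B
    print('tray',st[k],b.round(1).tolist(),'uv',q@ex,q@ey,'dth',np.degrees(x[2]-TH),r.round(2))
E
python3 - <<'E'
from h import *
tray(snap('top','top5.png'))
to(0,.53,.1,0)
i=cv2.imread('pics/top5.png')[130:270,150:400]
cv2.imwrite('pics/c5.png',cv2.resize(i,None,fx=3.2,fy=3.2,interpolation=cv2.INTER_CUBIC))
E
```

```text
tray [ 198  156   67   45 2313] [[202.8000030517578, 155.1999969482422], [265.1000061035156, 163.8000030517578], [260.0, 200.60000610351562], [197.6999969482422, 192.0]] uv -0.0013768450237211522 0.3517567104484507 dth 0.1119553536151374 [ 0.7   0.63 -0.65  0.33 -0.36 -0.55  0.31 -0.36]
t 5.0833 uv [-0.1184  0.5562] z 0.1081 yang 90.24 F [-2.8  3.9  0.1] w 0.0601
shift [-0.1183 -0.0267  0.0085] turn -1.5666
```

View pics/c5.png

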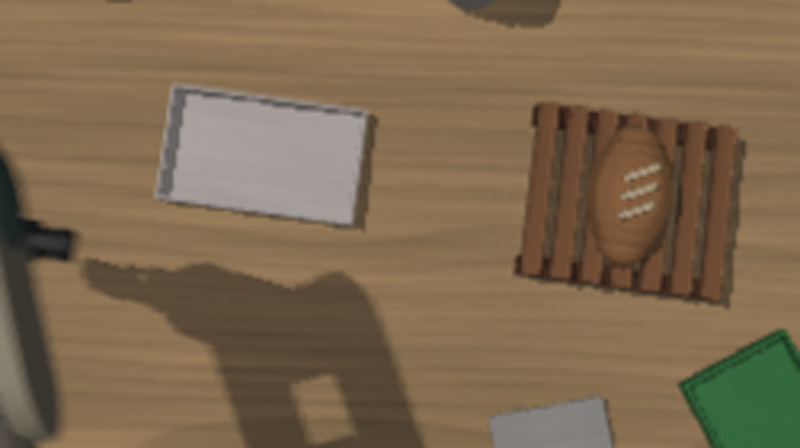

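Tray at u≈-1.4 mm and 0.1° from the tunnel axis, clear of everything. Turning to push on its left end.

Run:
```python
from h import *
s=get_state();print(np.round(s['joint_pos'],2))
d=snap('top');
for p,z in(((171,118),0),((300,125),0),((171,103),.07)):
    q=px2w(d,*p,z)[:2]-B;print(q@ex,q@ey)
to(0,.50,.1,0)
```

```text
[ 0.33  0.09  1.61  0.    1.44 -1.14]
0.1645484994256128 0.570386357302935
0.19930485250070412 0.16082466636982384
0.19080208398996568 0.5598479854436217
t 5.1333 uv [-0.1185  0.5527] z 0.1072 yang 90.33 F [-0.6 -0.3 -0.7] w 0.0604
shift [-0.1181 -0.0534  0.0074] turn -1.565
```

step_arm --plan '[-0.015,-0.006,0,-0.12,0.06,-0.03,-0.013,0,-0.24,0.06,-0.045,-0.02,0,-0.36,0.06,-0.06,-0.027,0,-0.48,0.06,-0.075,-0.033,0,-0.6,0.06,-0.09,-0.04,0,-0.72,0.06,-0.1,-0.047,0,-0.84,0.06,-0.11,-0.05,0,-0.96,0.06]'

```text
time: 5.8
position: [0.5774, 0.1286, 0.1063]
eef_rot: [-0.416, 0.909, -0.0, 0.0]
force: [-0.3, 0.1, -0.4]
gripper_width: 0.0599
```

Run:
```python
from h import *
to(-.001,.495,.1,0)
```

```text
t 5.8 uv [-0.0072  0.4963] z 0.1063 yang 145.28 F [-0.3  0.1 -0.4] w 0.0599
shift [-0.0024 -0.0058  0.0063] turn -0.606
```

Joint 6 would run out of range further along the push (j6 ≈ j1 − 3.04), so I'm turning the other way instead.

step_arm --plan '[0,0,0,0.12,0.06,0,0,0,0.24,0.06,0,0,0,0.36,0.06,0,0,0,0.48,0.06,0,0,0,0.6,0.06,0,0,0,0.72,0.06,0,0,0,0.84,0.06,0,0,0,0.96,0.06]'

```text
time: 6.47
position: [0.5768, 0.1295, 0.1064]
eef_rot: [0.056, 0.998, -0.0, 0.0]
force: [-0.4, -0.1, -0.8]
gripper_width: 0.0603
```

step_arm --plan '[0,0,0,0.12,0.06,0,0,0,0.24,0.06,0,0,0,0.36,0.06,0,0,0,0.48,0.06,0,0,0,0.6,0.06,0,0,0,0.72,0.06,0,0,0,0.84,0.06,0,0,0,0.96,0.06]'

```text
time: 7.13
position: [0.5767, 0.1295, 0.1064]
eef_rot: [0.511, 0.86, 0.0, 0.0]
force: [-0.3, -0.3, 0.1]
gripper_width: 0.06
```

Run:
```python
from h import *
to(-.001,.495,.05,0)
print(np.round(get_state()['joint_pos'],2))
```

```text
t 7.1333 uv [-0.0079  0.4972] z 0.1064 yang 34.63 F [-0.3 -0.3  0.1] w 0.06
shift [-0.0057  0.0044  0.0564] turn 0.6044
[ 0.16  0.31  1.36 -0.    1.47 -0.34]
```

step_arm --plan '[-0.003,0.002,0.01,0.12,0.06,-0.0057,0.0044,0.02,0.24,0.06,-0.0057,0.0044,0.03,0.36,0.06,-0.0057,0.0044,0.04,0.48,0.06,-0.0057,0.0044,0.05,0.604,0.06,-0.0057,0.0044,0.056,0.604,0.06,-0.0057,0.0044,0.056,0.604,0.06]'

```text
time: 7.72
position: [0.5825, 0.1267, 0.0488]
eef_rot: [0.74, 0.672, -0.001, -0.001]
force: [1.4, -0.8, -1.0]
gripper_width: 0.0601
```

Run:
```python
from h import *
to(-.001,.485,.005,0)
```

```text
t 7.7167 uv [-0.0019  0.495 ] z 0.0488 yang 0.58 F [ 1.4 -0.8 -1. ] w 0.0601
shift [-0.01    0.0009  0.0438] turn 0.0102
```

step_arm --plan '[0,0.001,0.012,0.01,0.06,0,0.001,0.024,0.01,0.06,0,0.001,0.034,0.01,0.06,0,0.001,0.04,0.01,0.06,0,0.001,0.043,0.01,0.06,-0.01,0.001,0.043,0.01,0.06,-0.018,0.001,0.043,0.01,0.06,-0.024,0.001,0.043,0.01,0.06]'

```text
time: 8.38
position: [0.5825, 0.1022, 0.0079]
eef_rot: [0.745, 0.667, 0.0, 0.0]
force: [-0.3, -0.5, 0.4]
gripper_width: 0.0602
```

Run:
```python
from h import *
to(-.001,.1066,.006,0)
```

```text
t 8.3833 uv [0.0007 0.4706] z 0.0079 yang -0.2 F [-0.3 -0.5  0.4] w 0.0602
shift [-0.364  -0.0004  0.0019] turn -0.0035
```

step_arm --plan '[-0.006,0,0.002,-0.003,0.06,-0.012,0,0.002,-0.003,0.06,-0.018,0,0.002,-0.003,0.06,-0.024,0,0.002,-0.003,0.06,-0.03,0,0.002,-0.003,0.06,-0.036,0,0.002,-0.003,0.06,-0.042,0,0.002,-0.003,0.06,-0.048,0,0.002,-0.003,0.06]'

```text
time: 9.05
position: [0.577, 0.0553, 0.0054]
eef_rot: [0.744, 0.668, 0.0, -0.0]
force: [1.5, 2.7, 0.4]
gripper_width: 0.0599
```

step_arm --plan '[-0.006,0,0,0,0.06,-0.012,0,0,0,0.06,-0.018,0,0,0,0.06,-0.024,0,0,0,0.06,-0.03,0,0,0,0.06,-0.036,0,0,0,0.06,-0.042,0,0,0,0.06,-0.048,0,0,0,0.06]'

```text
time: 9.72
position: [0.5718, 0.0074, 0.0054]
eef_rot: [0.744, 0.668, 0.0, -0.0]
force: [1.0, 4.7, 2.8]
gripper_width: 0.0598
```

step_arm --plan '[-0.006,0,0,0,0.06,-0.012,0,0,0,0.06,-0.018,0,0,0,0.06,-0.024,0,0,0,0.06,-0.03,0,0,0,0.06,-0.034,0,0,0,0.06,-0.037,0,0,0,0.06,-0.038,0,0,0,0.06]'

```text
time: 10.38
position: [0.5678, -0.0302, 0.0054]
eef_rot: [0.744, 0.668, 0.0, 0.0]
force: [0.2, 4.4, 3.9]
gripper_width: 0.0604
```

Run:
```python
from h import *
to(-.001,.1066,.006,0)
d=snap('side');i=cv2.resize(d['img'][170:310,190:350],None,fx=3.6,fy=3.6,interpolation=cv2.INTER_CUBIC)
e=snap('top','top6.png');j=cv2.resize(e['img'][140:240,230:400],None,fx=1.3,fy=1.3)
c=np.zeros((504,800,3),'uint8');c[:,:576]=i[:504];c[:j.shape[0],578:578+j.shape[1]]=j;cv2.imwrite('pics/c6.png',c)
```

```text
t 10.3833 uv [2.000e-04 3.374e-01] z 0.0054 yang -0.03 F [0.2 4.4 3.9] w 0.0604
shift [-0.2308 -0.001  -0.0007] turn -0.0006
```

View pics/c6.png

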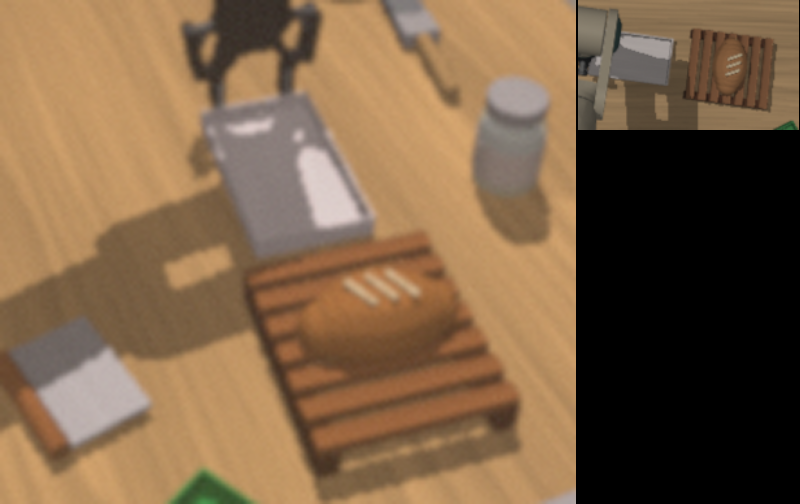

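The tray lies square ahead of the tunnel mouth, with front rim corners at crop (256,238) and (373,213). Numeric check next.

Run:
```python
from h import *
d=snap('side')
for a,b in((256,238),(373,213),(204,113),(304,95)):
    q=px2w(d,190+a/3.6-.4,170+b/3.6-.4,.02)[:2]-B;print(np.round([q@ex,q@ey],4))
d=snap('top')
for a,b in((670,83),(676,38)):
    q=px2w(d,230+(a-578)/1.3,140+b/1.3,.02)[:2]-B;print(np.round([q@ex,q@ey],4))
```

```text
[-0.0569  0.144 ]
[0.0541 0.1439]
[-0.0551  0.324 ]
[0.0489 0.3225]
[-0.0516  0.1307]
[0.0565 0.1296]
```

Centred within ~2 mm. Continuing into the tunnel.

step_arm --plan '[-0.006,0,0,0,0.06,-0.012,0,0,0,0.06,-0.018,0,0,0,0.06,-0.024,0,0,0,0.06,-0.03,0,0,0,0.06,-0.036,0,0,0,0.06,-0.042,0,0,0,0.06,-0.048,0,0,0,0.06]'

```text
time: 11.25
position: [0.5624, -0.0783, 0.0051]
eef_rot: [0.744, 0.668, -0.0, -0.0]
force: [0.7, 2.1, -0.7]
gripper_width: 0.06
```

step_arm --plan '[-0.006,0,0,0,0.06,-0.012,0,0,0,0.06,-0.018,0,0,0,0.06,-0.024,0,0,0,0.06,-0.03,0,0,0,0.06,-0.036,0,0,0,0.06,-0.042,0,0,0,0.06,-0.048,0,0,0,0.06]'

```text
time: 11.92
position: [0.5575, -0.1259, 0.0053]
eef_rot: [0.744, 0.668, 0.0, -0.0]
force: [-0.2, 1.3, -1.8]
gripper_width: 0.0598
```

step_arm --plan '[-0.006,0,0,0,0.06,-0.012,0,0,0,0.06,-0.018,0,0,0,0.06,-0.024,0,0,0,0.06,-0.03,0,0,0,0.06,-0.036,0,0,0,0.06,-0.042,0,0,0,0.06,-0.048,0,0,0,0.06]'

```text
time: 12.58
position: [0.5524, -0.1736, 0.0053]
eef_rot: [0.744, 0.668, 0.0, -0.0]
force: [0.8, 1.8, -1.8]
gripper_width: 0.0602
```

step_arm --plan '[-0.006,0,0,0,0.06,-0.012,0,0,0,0.06,-0.018,0,0,0,0.06,-0.024,0,0,0,0.06,-0.03,0,0,0,0.06,-0.036,0,0,0,0.06,-0.042,0,0,0,0.06,-0.048,0,0,0,0.06]'

```text
time: 13.25
position: [0.5473, -0.2213, 0.0053]
eef_rot: [0.744, 0.668, 0.0, -0.0]
force: [0.7, 2.1, -1.3]
gripper_width: 0.0599
```

Run:
```python
from h import *
to(-.001,.1066,.006,0)
d=snap('side');i=cv2.resize(d['img'][170:310,190:350],None,fx=4,fy=4,interpolation=cv2.INTER_CUBIC)
e=snap('top','top7.png')
cv2.imwrite('pics/c7.png',i)
```

```text
t 13.25 uv [1.000e-04 1.452e-01] z 0.0053 yang -0.01 F [ 0.7  2.1 -1.3] w 0.0599
shift [-0.0386 -0.0011 -0.0007] turn -0.0002
```

View pics/c7.png

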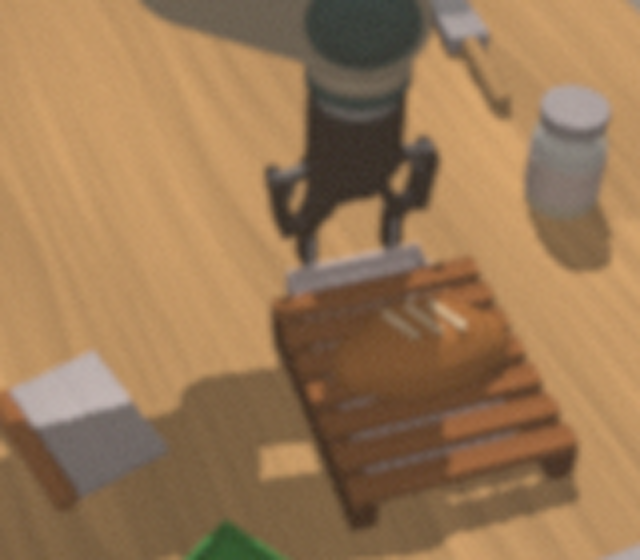

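The tray has entered the tunnel, with about 39 mm showing (rear rim at crop 288,272–418,247). Loaf undisturbed. Pushing 35 mm more, then backing off to measure.

step_arm --plan '[-0.006,0,0,0,0.06,-0.012,0,0,0,0.06,-0.018,0,0,0,0.06,-0.023,0,0,0,0.06,-0.028,0,0,0,0.06,-0.032,0,0,0,0.06,-0.034,0,0,0,0.06,-0.035,0,0,0,0.06]'

```text
time: 14.02
position: [0.5437, -0.2558, 0.0054]
eef_rot: [0.744, 0.668, 0.0, 0.0]
force: [0.2, 3.5, 2.4]
gripper_width: 0.0601
```

Run:
```python
from h import *
to(-.001,.106,.006,0)
```

```text
t 14.0167 uv [0.0002 0.1105] z 0.0054 yang -0.03 F [0.2 3.5 2.4] w 0.0601
shift [-0.0045 -0.0012 -0.0006] turn -0.0004
```

step_arm --plan '[0.01,0,0,0,0.06,0.03,0,0,0,0.06,0.06,0,0,0,0.06,0.1,0,0,0,0.06,0.14,0,0,0,0.06,0.18,0,0,0,0.06,0.18,0,0,0,0.06]'

```text
time: 14.6
position: [0.5629, -0.07, 0.0052]
eef_rot: [0.742, 0.671, 0.0, -0.001]
force: [0.1, -0.7, 0.2]
gripper_width: 0.0601
```

Run:
```python
from h import *
to(-.001,.106,.006,0)
d=snap('side','side8.png');e=snap('top','top8.png')
i=cv2.resize(d['img'][215:310,240:345],None,fx=5,fy=5,interpolation=cv2.INTER_CUBIC)
j=cv2.resize(e['img'][155:230,303:388],None,fx=3.2,fy=3.2,interpolation=cv2.INTER_CUBIC)
c=np.zeros((475,800,3),'uint8');c[:,:525]=i;c[:240,527:527+272]=j;cv2.imwrite('pics/c8.png',c)
```

```text
t 14.6 uv [-0.0004  0.2973] z 0.0052 yang 0.34 F [ 0.1 -0.7  0.2] w 0.0601
shift [-0.1913 -0.0017 -0.0011] turn 0.0059
```

View pics/c8.png

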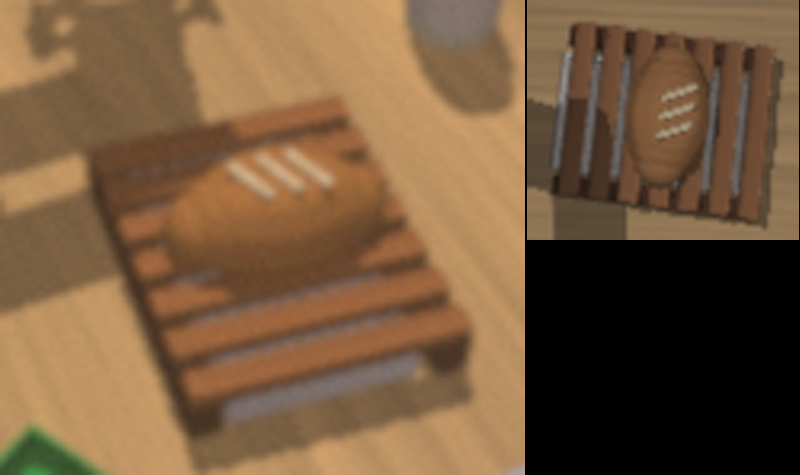

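Run:
```python
from h import *
d=snap('side');e=snap('top')
def pr(n,d,u,v,z):
    q=px2w(d,u-.4,v-.4,z)[:2]-B;print(n,np.round([q@ex,q@ey],4))
for a,b in((568,52),(553,165)): pr('rear rim top',e,303+(a-527)/3.2,155+b/3.2,.02)
for a,b in((228,420),(420,372)): pr('front bottom side',d,240+a/5,215+b/5,0)
for a,b in((195,435),(222,428),(432,375),(466,365)): pr('rail bottom side',d,240+a/5,215+b/5,0)
# profiles along v in rectified top view at z=.02 (u=-.03..) and side view z=0
for dd,z,vs,us in((e,.02,np.arange(.085,.13,.002),(-.045,-.03,0,.03,.045)),(d,0.0,np.arange(-.115,-.075,.002),(-.045,-.02,0,.02,.045,-.075,.075))):
    print('v',np.round(vs*1e3).astype(int).tolist())
    for u in us:
        P=np.array([w2px(dd,[*(B+u*ex+v*ey),z]) for v in vs],'float32')
        s=cv2.remap(dd['img'],P[None,:,0],P[None,:,1],cv2.INTER_LINEAR)[0].astype(int)
        print(u,'B-R',(s[:,0]-s[:,2]).tolist())
```

```text
rear rim top [0.0558 0.0982]
rear rim top [-0.0545  0.0997]
front bottom side [-0.0577 -0.0875]
front bottom side [ 0.0571 -0.0887]
rail bottom side [-0.0783 -0.0914]
rail bottom side [-0.0626 -0.0914]
rail bottom side [ 0.0627 -0.0925]
rail bottom side [ 0.0841 -0.0918]
v [85, 87, 89, 91, 93, 95, 97, 99, 101, 103, 105, 107, 109, 111, 113, 115, 117, 119, 121, 123, 125, 127, 129]
-0.045 B-R [-36, -35, -33, -26, -15, -8, -5, -6, -10, -16, -27, -33, -34, -34, -33, -33, -33, -33, -32, -32, -33, -33, -33]
-0.03 B-R [-36, -35, -32, -23, -13, -10, -7, -5, -10, -19, -30, -34, -35, -35, -35, -35, -35, -35, -35, -34, -35, -35, -35]
0 B-R [-35, -35, -32, -23, -11, -9, -6, -6, -9, -17, -30, -33, -34, -35, -35, -36, -36, -35, -35, -35, -35, -36, -36]
0.03 B-R [-56, -55, -51, -44, -25, -14, -7, -8, -15, -26, -47, -55, -55, -54, -54, -54, -55, -55, -55, -55, -55, -54, -54]
0.045 B-R [-56, -55, -53, -45, -31, -12, -9, -9, -14, -29, -44, -51, -53, -54, -54, -54, -54, -54, -53, -53, -53, -53, -54]
v [-115, -113, -111, -109, -107, -105, -103, -101, -99, -97, -95, -93, -91, -89, -87, -85, -83, -81, -79, -77, -75]
-0.045 B-R [-71, -63, -59, -57, -56, -56, -57, -56, -56, -56, -55, -53, -45, -35, -25, -19, -16, -16, -18, -25, -34]
-0.02 B-R [-73, -63, -60, -59, -59, -58, -57, -58, -58, -59, -59, -56, -47, -37, -24, -19, -15, -16, -19, -24, -35]
0 B-R [-71, -60, -55, -54, -54, -54, -53, -54, -55, -55, -53, -48, -42, -34, -26, -19, -17, -16, -17, -25, -36]
0.02 B-R [-67, -60, -57, -55, -56, -57, -57, -57, -57, -57, -56, -51, -44, -35, -27, -21, -17, -15, -17, -23, -34]
0.045 B-R [-68, -59, -55, -53, -52, -53, -53, -53, -54, -55, -54, -51, -44, -35, -26, -19, -17, -16, -19, -25, -35]
-0.075 B-R [-76, -66, -60, -58, -58, -57, -57, -58, -57, -55, -52, -47, -40, -37, -35, -36, -36, -36, -38, -40, -41]
0.075 B-R [-70, -62, -55, -53, -52, -51, -53, -52, -51, -50, -48, -44, -38, -36, -37, -37, -34, -34, -35, -41, -46]
```

Both ends say ~4 mm short: the front end is 4 mm inside the rails and the rear sticks out ~4.5 mm by finger position. Final nudge to tcp v≈0.106.

step_arm --plan '[-0.04,0,0,0.003,0.06,-0.08,0,0,0.003,0.06,-0.12,0,0,0.003,0.06,-0.15,0,0,0.003,0.06,-0.17,0,0,0.003,0.06,-0.178,0,0,0.003,0.06,-0.18,0,0,0.003,0.06,-0.18,0,0,0.003,0.06]'

```text
time: 15.47
position: [0.5433, -0.256, 0.0051]
eef_rot: [0.745, 0.667, -0.0, -0.0]
force: [-0.6, -0.1, -0.3]
gripper_width: 0.06
```

Run:
```python
from h import *
to(0,.1062,.0054,0)
```

```text
t 15.4667 uv [-0.0003  0.1103] z 0.0051 yang -0.27 F [-0.6 -0.1 -0.3] w 0.06
shift [-0.0041  0.0003 -0.0003] turn -0.0048
```

step_arm --plan '[-0.001,0,0,-0.005,0.06,-0.002,0,0,-0.005,0.06,-0.003,0,0,-0.005,0.06,-0.004,0,0,-0.005,0.06,-0.0042,0,0,-0.005,0.06,-0.0042,0,0,-0.005,0.06]'

```text
time: 15.97
position: [0.5433, -0.2589, 0.0053]
eef_rot: [0.743, 0.669, 0.0, -0.0]
force: [0.1, 3.2, 1.6]
gripper_width: 0.06
```

Run:
```python
from h import *
to(0,.1062,.0054,0)
```

```text
t 15.9667 uv [1.000e-04 1.074e-01] z 0.0053 yang 0.13 F [0.1 3.2 1.6] w 0.06
shift [-0.0012 -0.0001 -0.0001] turn 0.0023
```

step_arm --plan '[0.01,0,0,0,0.06,0.03,0,0,0,0.06,0.06,0,0,0,0.06,0.1,0,0,0,0.06,0.14,0,0,0,0.06,0.18,0,-0.02,0,0.06,0.18,0,-0.05,0,0.06,0.18,0,-0.08,0,0.06]'

```text
time: 16.63
position: [0.5614, -0.0775, 0.0854]
eef_rot: [0.742, 0.671, -0.001, -0.001]
force: [1.1, -0.6, 0.0]
gripper_width: 0.0597
```

Run:
```python
from h import *
d=snap('side','side9.png');e=snap('top','top9.png')
for dd,z,vs,us in((e,.02,np.arange(.085,.115,.002),(-.045,0,.045)),(d,0.0,np.arange(-.105,-.075,.002),(-.045,0,.045,-.075,.075))):
    print('v',np.round(vs*1e3).astype(int).tolist())
    for u in us:
        P=np.array([w2px(dd,[*(B+u*ex+v*ey),z]) for v in vs],'float32')
        s=cv2.remap(dd['img'],P[None,:,0],P[None,:,1],cv2.INTER_LINEAR)[0].astype(int)
        print(u,'B-R',(s[:,0]-s[:,2]).tolist())
i=cv2.resize(d['img'][215:310,240:345],None,fx=5,fy=5,interpolation=cv2.INTER_CUBIC)
j=cv2.resize(e['img'][155:230,303:388],None,fx=3.2,fy=3.2,interpolation=cv2.INTER_CUBIC)
k=cv2.resize(e['img'],(270,202))
c=np.zeros((475,800,3),'uint8');c[:,:525]=i;c[:240,527:527+272]=j;c[250:452,527:797]=k;cv2.imwrite('pics/c9.png',c)
```

```text
v [85, 87, 89, 91, 93, 95, 97, 99, 101, 103, 105, 107, 109, 111, 113]
-0.045 B-R [-35, -36, -33, -28, -14, -8, -6, -13, -22, -33, -33, -33, -33, -33, -33]
0 B-R [-34, -34, -32, -24, -11, -8, -9, -15, -31, -43, -43, -40, -36, -34, -34]
0.045 B-R [-56, -55, -53, -42, -29, -16, -15, -23, -42, -49, -52, -54, -54, -53, -54]
v [-105, -103, -101, -99, -97, -95, -93, -91, -89, -87, -85, -83, -81, -79, -77]
-0.045 B-R [-56, -57, -56, -56, -54, -48, -38, -28, -19, -16, -15, -15, -16, -18, -25]
0 B-R [-54, -55, -54, -54, -52, -46, -36, -27, -20, -16, -15, -15, -17, -19, -26]
0.045 B-R [-53, -54, -54, -53, -50, -44, -35, -27, -20, -17, -16, -16, -17, -20, -25]
-0.075 B-R [-58, -59, -58, -57, -55, -51, -45, -39, -37, -34, -34, -34, -35, -37, -41]
0.075 B-R [-53, -53, -51, -51, -50, -47, -42, -38, -36, -35, -35, -35, -36, -37, -41]
```

View pics/c9.png

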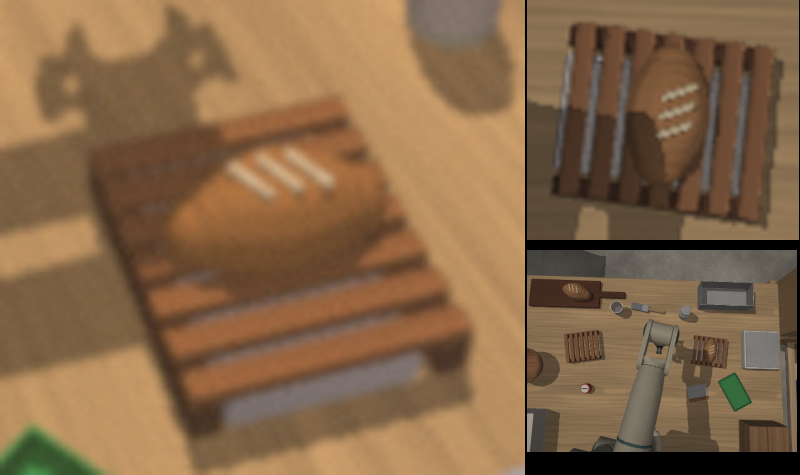

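Front end now aligns with the rails to within ~1 mm. Cross-checking the rear end against the rails' ends in the same top image.

Run:
```python
from h import *
e=snap('top');vs=np.arange(.081,.113,.002);print(np.round(vs*1e3).astype(int).tolist())
for z in(.02,):
    for u in(-.079,-.073,-.067,-.05,-.02,.02,.05,.067,.073,.079):
        P=np.array([w2px(e,[*(B+u*ex+v*ey),z]) for v in vs],'float32')
        s=cv2.remap(e['img'],P[None,:,0],P[None,:,1],cv2.INTER_LINEAR)[0].astype(int)
        print(u,s.sum(1).tolist())
```

```text
[81, 83, 85, 87, 89, 91, 93, 95, 97, 99, 101, 103, 105, 107, 109, 111]
-0.079 [144, 146, 150, 153, 147, 131, 108, 106, 127, 169, 206, 224, 224, 223, 222, 221]
-0.073 [160, 158, 157, 156, 150, 134, 100, 100, 122, 168, 192, 205, 204, 204, 204, 204]
-0.067 [158, 157, 157, 154, 148, 135, 103, 91, 117, 161, 197, 204, 207, 207, 209, 209]
-0.05 [157, 158, 158, 159, 150, 159, 197, 244, 257, 206, 203, 210, 210, 210, 208, 210]
-0.02 [156, 156, 155, 152, 146, 148, 180, 218, 251, 217, 212, 224, 223, 223, 223, 224]
0.02 [240, 237, 234, 230, 223, 262, 306, 362, 343, 313, 303, 312, 324, 326, 327, 328]
0.05 [240, 236, 234, 230, 218, 246, 292, 352, 345, 305, 309, 313, 316, 316, 315, 315]
0.067 [241, 239, 236, 232, 225, 208, 162, 125, 176, 242, 315, 327, 332, 333, 336, 336]
0.073 [241, 238, 235, 230, 226, 207, 175, 124, 172, 245, 316, 337, 337, 337, 337, 336]
0.079 [240, 236, 234, 230, 220, 197, 169, 148, 175, 247, 296, 324, 322, 322, 321, 322]
```

Run:
```python
from h import *
s=get_state();print(s['time'],np.round(s['position'],3),np.round(s['force'],1))
print(arm.hand_in())
```

```text
16.7833 [ 0.564 -0.08   0.089] [0.7 0.3 0.4]
the job is handed in; nothing more can be done
None
```

The aluminium tray now lies beneath the loaf board, with its ends flush to about 1 mm by my last measurements. I handed the job in at 16.8 s, with the arm lifted clear.

- **What I did:** I pushed the tray sideways with both fingertips until it was parallel to the loaf board and in line with its tunnel. I then pushed it in from its left end. Force readings after each push were about 6 N or less.
- **Last checks:** The front end is about 0.5 mm inside the rail ends. The rear end sticks out about 1.5 mm by both the top camera and the finger position. Before it went in, the tray was about 2 mm or less off the tunnel's centre line and parallel to it. The loaf, jar, cup, brush, scraper and timer looked unmoved in the last picture.
- **Disagreement:** The front and rear estimates differ by about 1 mm, within the 2 mm camera calibration, so I did not nudge it again.
- **Correction:** I reversed one turn of the gripper in free air, because the first direction would have run the last joint out of range.

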